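Tighten the book press by its wing screw

ROBOT

A 7-joint arm with a two-finger parallel gripper is mounted at the origin on the work surface; the furniture and walls round the work are solid. World frame = base frame: x ahead of the robot, y to its left, z up, the work surface at z = 0. Lengths are in m, angles in rad, forces in N, time in s.
With the tool pointing down it reaches from about 0.425 to 0.875 m from the base axis. Payload 8.4 kg.
Tool frame: the origin (TCP) lies on the centre line of the jaws, within the pads' length; the fingertips stand ahead of it and the grasp point (between the pads) lies 11 mm behind it (r.tcp_to_tips is the z of the fingertips in the tool frame, in m); z points along the fingers, y is the direction in which the jaws open and shut (so a half turn about z gives the same grasp; the last joint's range is limited). The gripper opens to 85 mm and grips with 20 to 120 N. Pads are 22 mm wide; open, the fingers measure 114 mm over their backs; the gripper's body (76 mm by 85 mm) begins 54 mm behind the grasp point. The pads swing forward as they close: fully open they stand 13 mm farther back than shut.
Start: joints at [-1.31, 0.333, 0.04, 1.465, -0.013, 1.343, -0.059], TCP at [0.229, 0.608, 0.239] pointing down, gripper open.
Joint ranges: [-2.58, 2.58], [-0.38, 2.09], [-1.3, 1.39], [0.25, 2.4], [-1.5, 4.64], [0.08, 2.09], [-2.65, 2.65]. Speed limits (rad/s): [2.22, 2.22, 2.79, 2.79, 3.14, 3.14, 3.14].

INTERFACE

Orientations are given as [roll, pitch, yaw] about the fixed x, y, z axes, in that order (R = Rz(yaw) Ry(pitch) Rx(roll)).
In Python, from bench import sensors, grab_frame, finish_job, r gives the robot as it stands.
- The arm moves only by the tool send_rows, never from a script. Its argument "steps" is a list of rows, each an object with "dp": the shift along the world's x, y, z in mm, a list of three; "rot": the turn, a rotation vector about the world's x, y, z in degrees, a list of three. In form: [{"dp": [dx, dy, dz], "rot": [wx, wy, wz]}, ...]. A call has 1 to 5 rows; each row shifts and turns the commanded pose from where the row before left it; what a row does not reach is not made up. A row lasts 1/12 s, in which the tool goes at most 41.7 mm and 7.16 degrees, less where a joint would pass 70% of its speed; a pose out of reach is approached as far as the arm can. A call with a gripper value outside its range is refused whole. "jaw" is the opening in per cent of the stroke, from 0 (shut) to 100 (fully open), set as the call begins (left out, the last holds). The fingers move at their own pace and stop on an object; "grip_force" is the grip in N (left out, the last holds). Time passes only in rows, so rows that do not move let the fingers close. It gives the time, the measured TCP pose, the force and the opening at its end, in the units of the state.
- sensors.get_obs(): the state, without advancing time (a new reading comes with each control period).
- grab_frame(name): name is "scene" or "top"; returns a dict with "frame" (384x512x3 uint8, red, green, blue), "depth" (384x512 float32, m along the optical axis (not along the pixel's ray), 0 where there is no reading), "fx", "fy", "cx", "cy" (pixels), "R" (3x3) and "t" (3): a world point X has camera coordinates R X + t. Camera axes: x right, y down, z forward; pixel columns grow to the right and rows downward; lengths in m; the calibration is good to about 2 mm. A picture is of the moment at which its call begins.
- finish_job(): hands the job in, once; it reports no verdict.
The state is a dict: "time_s": time; "q": joint angles; "dq": joint speeds; "joint_efforts": joint torques, N m; "ee_pos": TCP position; "tcp_rot": TCP orientation; "force": force on the tool from outside, world axes, zero at the start; "torque": the same for the moment, N m; "gripper_width": finger opening in m.
Only numpy, scipy, OpenCV 4.12 (cv2) and the standard library are available. Lean on these libraries where they do the work, as an engineer would, in place of code of your own. Each camera call takes 0.05 s, during which the arm holds its last target.

TASK

A notebook lies in the small desk press so that its glued spine can set, but the press is still open. Push the wings of the brass wing screw round clockwise (seen from above) with a fingertip, stroke after stroke, until the plate bears down firmly on the notebook and the screw will turn no farther, then move clear. Do not take the wing screw between the fingers; nothing is to be picked up, and the notebook and the other things on the desk stay where they are.

Things in the scene. Friction and masses are not known exactly. Their poses are not given: they have to be found in the camera images.
- book_press: Fixed grey C-frame press. Origin: on the vertical screw axis, at desk height; z up, x towards its column. In mm: base x -130..85, y -65..65, top z 18. Column x 44..78, y -30..30, top z 127: its face is only 6 from the wings' tips, so a fingertip cannot pass there; the other three sides are open. Arm under the wings: x -35 to the column, y -23..23, top z 88; only column and screw rise above it.
- wing_mid (a point): On the screw axis, at half height of the brass wing screw; z up. Two upright wings along its +x and -x alike: round ears 5 mm thick (along y), reaching 38 mm from the axis, from 13 mm below to 13 mm above this point; ear centre 25 mm from the axis. Hub 18 mm in diameter, top 7 mm above the point. It is 108 mm above the desk when tight and sinks 8 mm with each tightening turn.
- wing_screw (a joint): Angle of the wing screw in rad, growing clockwise seen from above (tightening). It starts between 0 and 4 and meets a hard stop at 9.0 (tight). Friction moment about 0.05 N m (some 2 N at the wings); the plate meets the notebook just before the stop, at about 8.9. It stays where it is left.
- press_plate: Plate of the press, 74 x 100 x 11 mm, on the foot of the screw; origin at the centre of its underside. It does not turn; it goes down 8 mm with each clockwise turn of the wing screw, until it bears on the notebook with its underside 42 mm above the desk.
- notebook: Dark marbled notebook, 168 x 209 x 25 mm, loose, lying on the press's base with its spine (one short edge, the +y one) in the throat under the plate; origin at the centre of its underside.
- blotter_rocker: Loose wooden rocker blotter with brass knob, 60 x 134 x 68 mm, bystander at the left; origin at the centre of its underside.
- ink_bottle: Loose dark blue ink bottle, 62 x 62 x 60 mm, bystander; origin at the centre of its underside.
- card_case: Loose dark red leather case, 65 x 92 x 24 mm, bystander; origin at the centre of its underside.
- seal_stamp: Loose brass seal with brown turned handle, 27 mm wide, 78 mm tall, standing, bystander; origin at the centre of its underside.
- stamp_box: Loose small silver stamp box, 36 x 54 x 25 mm, bystander; origin at the centre of its underside.
Not all that is in view belongs to the job. Of the things that look like the notebook, the larger one is meant.

How it is judged:
At the end, for the whole second after the job is handed in: The wing screw is turned to within 0.3 rad of its stop (9.0 rad) and at rest, the plate presses on the notebook with more than 2 N, and the notebook lies within 12 mm of where it was (value of joint wing_screw above 8.7 rad and velocity of joint wing_screw below 0.1 rad/s and contact force between press_plate and notebook above 2 N and distance of notebook from where it was at the start of the episode below 0.012 m); the robot touches nothing.
It fails at once if the wing screw is taken between the fingers (grasp point within 5 mm of the wings' mid-plane, inside their reach and not more than 5 mm above their tops) (y of the grasp point in the frame of wing_mid between -0.005 and 0.005 m and x of the grasp point in the frame of wing_mid between -0.036 and 0.036 m and z of the grasp point in the frame of wing_mid below 0.018 m).
It fails at once if the notebook is shifted or lifted by more than 20 mm (distance of notebook from where it was at the start of the episode above 0.02 m).
It fails at once if a bystander is moved or lifted by more than 20 mm (distance of any of blotter_rocker, ink_bottle, card_case, seal_stamp, stamp_box from where it was at the start of the episode above 0.02 m).
It also fails if it takes over 72 s, if anything falls off the work surface, if the arm or the gripper's body presses on something with over 40 N, if the wrist force passes 120 N, or if a joint passes its speed limit or range.

## Working session

There is one attempt and no reset: what is moved stays moved. The work goes in short steps, Python scripts to look and compute and a tool call to move; the robot and the scene stay as the last step left them, time stands still between calls to the robot, and variables do not carry over. Pictures are saved under pics/ and viewed, and the job is handed in when it is done.

Besides the shell and the picture viewer there is one more tool, called in YAML: its name, and indented under it one key for each argument. send_rows: Moves the arm, as the interface text tells. Its arguments: {"type":"object","properties":{"steps":{"type":"array"},"jaw":{"type":"number"},"grip_force":{"type":"number"}},"required":["steps"]}

```bash
mkdir -p pics; ls
python3 - <<'E'
from bench import sensors, grab_frame, r
import cv2,numpy as np
o=sensors.get_obs()
for k in o: print(k,np.round(o[k],3))
print(r.tcp_to_tips)
for n in("scene","top"):
    f=grab_frame(n); cv2.imwrite(f"pics/{n}0.png",f["frame"][:,:,::-1]); np.savez(f"{n}0.npz",**f)
    print(n,f["fx"],f["cx"],f["cy"],f["R"],f["t"])
E
```

```text
pics
time_s 0.0
q [-1.31   0.334  0.04   1.466 -0.013  1.343 -0.059]
dq [ 0.001 -0.002 -0.001  0.002 -0.001 -0.     0.001]
joint_efforts [ 0.0000e+00 -6.5854e+01  1.3660e+00 -4.0558e+01  1.7000e-02  1.2000e-02
  0.0000e+00]
ee_pos [0.229 0.608 0.238]
tcp_rot [-3.14   0.     2.782]
force [-0.269 -0.923  0.39 ]
torque [ 0.009 -0.015 -0.009]
gripper_width 0.085
0.008
scene 364.81693305276843 261.4942278080606 191.3434711433149 [[ 0.77453605 -0.63248778  0.00728814]
 [-0.47488952 -0.58907717 -0.65381039]
 [ 0.41782036  0.50293866 -0.75662333]] [-0.30177079  0.26372177  0.99282452]
top 365.7525422522561 254.18546137283178 195.88160140934025 [[ 0.02678055 -0.99932666  0.02508058]
 [-0.98468992 -0.03069482 -0.17159134]
 [ 0.17224564 -0.02010129 -0.98484891]] [-0.01490924  0.41723707  1.36065527]
```

View pics/scene0.png

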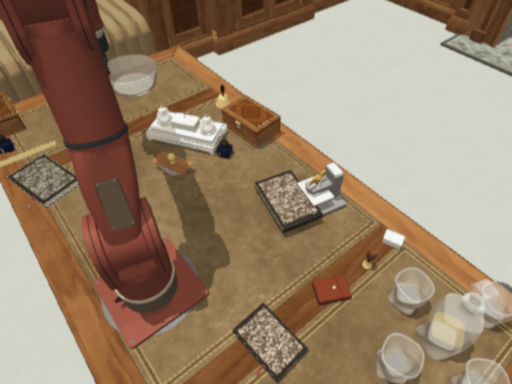

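View pics/top0.png

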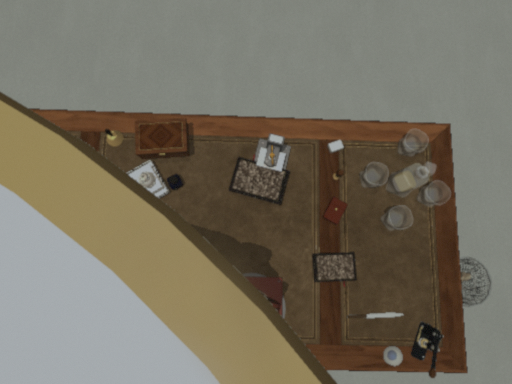

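The press is at about (325,190) in the scene view and (272,150) in the top view, with its column on the far side from the robot. The next step is to enlarge both.

Run:
```python
import cv2,numpy as np
a=cv2.imread("pics/scene0.png")[155:235,250:360]; b=cv2.imread("pics/top0.png")[125:210,220:300]
cv2.imwrite("pics/s0z.png",cv2.resize(a,None,fx=7,fy=7,interpolation=cv2.INTER_CUBIC))
cv2.imwrite("pics/t0z.png",cv2.resize(b,None,fx=7,fy=7,interpolation=cv2.INTER_CUBIC))
```

```text
(no output)
```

View pics/s0z.png

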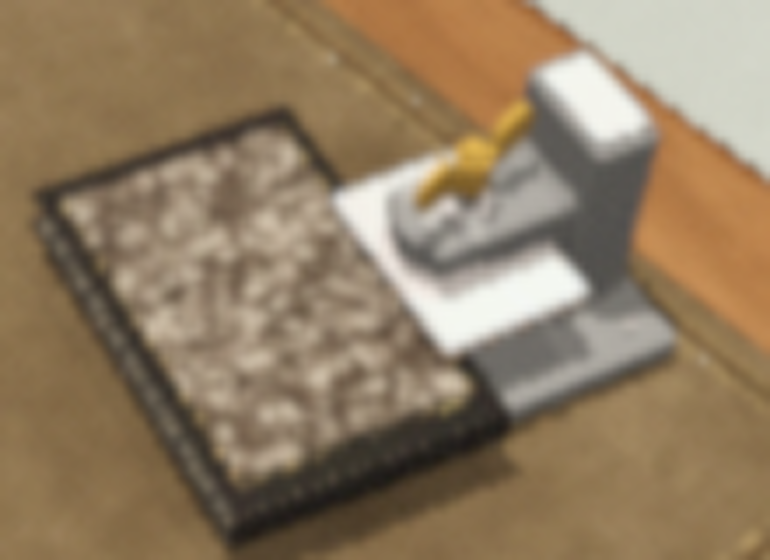

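View pics/t0z.png

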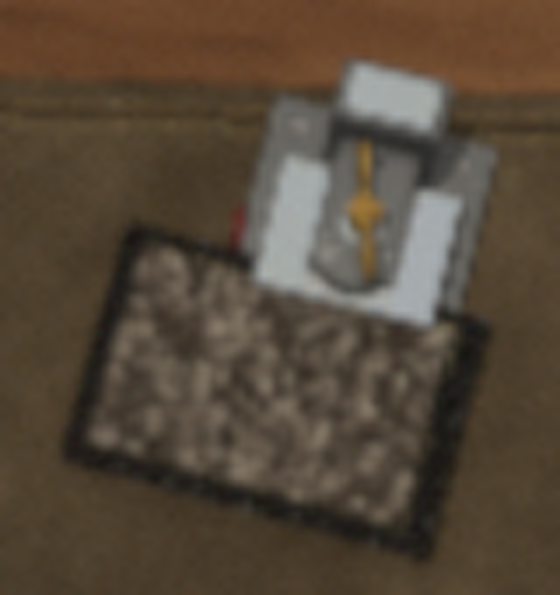

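The hub is near (366,210) in the top zoom, which is pixel (272,155). One wing points towards the column, so the wings lie roughly along the press's x axis. I'll measure using colour masks and depth.

```bash
cat > h.py <<'E'
import numpy as np,cv2
def load(n): return dict(np.load(n))
def pts(f,m=None):
    v,u=np.indices(f["depth"].shape); d=f["depth"]
    c=np.stack([(u-f["cx"])/f["fx"]*d,(v-f["cy"])/f["fy"]*d,d],-1)
    return (c-f["t"])@f["R"]
def ray(f,u,v,z):
    d=np.array([(u-f["cx"])/f["fx"],(v-f["cy"])/f["fy"],1])@f["R"]; c=-f["R"].T@f["t"]
    return c+d*(z-c[2])/d[2]
def brass(f):
    h=cv2.cvtColor(f["frame"],cv2.COLOR_RGB2HSV)
    return (h[...,0]>12)&(h[...,0]<28)&(h[...,1]>140)&(h[...,2]>90)
E
python3 - <<'E'
from h import *
for n,(r0,r1,c0,c1) in dict(top=(125,175,255,292),scene=(155,215,300,350)).items():
    f=load(n+"0.npz");P=pts(f); S=np.zeros(P.shape[:2],bool);S[r0:r1,c0:c1]=1
    m=S&(abs(P[...,2]-.127)<.006)&(f["frame"].max(-1).astype(int)-f["frame"].min(-1)<40)
    q=P[m]; rc=cv2.minAreaRect((q[:,:2]*1000).astype(np.float32)); print(n,"column top",m.sum(),q.mean(0),rc)
    b=S&brass(f); q=P[b]; print("brass",b.sum()); 
    print(np.c_[np.argwhere(b),(q*1000).round()].astype(int).tolist())
    m=S&(abs(P[...,2]-.018)<.004);
    m=S&(abs(P[...,2]-.088)<.004); q=P[m];print("arm top",m.sum(),q.mean(0),cv2.minAreaRect((q[:,:2]*1000).astype(np.float32)))
E
```

```text
top column top 137 [ 0.61634402 -0.07416138  0.12645789] ((582.2670288085938, -65.41259002685547), (59.25104522705078, 109.73737335205078), 74.89197540283203)
brass 263
[[125, 256, 715, -3, 2], [125, 258, 717, -11, -2], [125, 260, 716, -19, 0], [125, 262, 717, -27, 0], [125, 266, 718, -44, -3], [125, 267, 716, -48, 3], [125, 268, 717, -52, 1], [125, 269, 717, -56, 3], [125, 270, 718, -60, 1], [125, 271, 717, -64, 3], [125, 272, 717, -68, 4], [125, 274, 719, -76, 0], [125, 275, 718, -80, 2], [125, 277, 719, -88, 0], [125, 278, 720, -93, -2], [125, 279, 719, -97, 0], [125, 280, 719, -100, 2], [125, 284, 719, -117, 3], [125, 286, 721, -125, -2], [125, 287, 721, -129, -1], [125, 288, 720, -133, 1], [125, 289, 720, -137, 3], [125, 290, 720, -141, 3], [125, 291, 719, -145, 6], [126, 256, 711, -3, 1], [126, 257, 713, -7, -3], [126, 263, 713, -32, 0], [126, 271, 713, -64, 2], [126, 274, 715, -76, -1], [126, 277, 715, -88, 0], [126, 278, 715, -92, 1], [126, 279, 715, -97, 0], [126, 280, 714, -101, 2], [126, 282, 716, -109, -2], [126, 283, 713, -112, 6], [126, 284, 711, -116, 11], [126, 286, 7
[... 19286 characters left out ...]
[191, 347, 682, -98, -2], [191, 348, 685, -100, -2], [191, 349, 685, -104, 1], [192, 344, 667, -97, 3], [192, 345, 673, -97, -1], [192, 346, 672, -101, 3], [192, 347, 676, -102, 1], [192, 348, 679, -105, 1], [192, 349, 681, -107, 2], [193, 345, 666, -102, 3], [193, 346, 668, -105, 4], [193, 347, 674, -105, 0], [193, 348, 674, -108, 3], [193, 349, 679, -109, 0], [194, 346, 669, -105, -1], [194, 347, 673, -106, -3], [194, 348, 674, -109, -2], [194, 349, 673, -113, 3], [195, 348, 669, -113, 1], [195, 349, 672, -115, 0], [196, 349, 669, -118, -1]]
arm top 231 [ 0.56661135 -0.07006708  0.08824285] ((577.0736694335938, -68.37539672851562), (47.32437515258789, 111.5052490234375), 71.99285125732422)
```

The fit puts the column top centre at about (0.616, -0.075) with press x pointing about -14° in the world. That gives an axis near (0.557, -0.060). Next I refine the wing angle and its height, and plan the finger path.

```bash
cat >> h.py <<'E'
AX=np.array([.5572,-.0605]); PA=np.radians(-14.0)
def wing(f):
    P=pts(f); b=brass(f)&(P[...,2]>.095)&(P[...,2]<.14)&(np.hypot(P[...,0]-AX[0],P[...,1]-AX[1])<.045)
    q=P[b]; c=np.median(q,0); d=q[:,:2]-q[:,:2].mean(0); w,v=np.linalg.eigh(d.T@d); a=v[:,1]
    s=d@a
    A=np.degrees(np.arctan2(a[1],a[0])-PA)%180
    return len(q),q.mean(0).round(4),"press-angle",A.round(1),"len",np.ptp(s).round(4),"ztop",np.percentile(q[:,2],[90,98]).round(4)
E
python3 - <<'E'
from h import *
for n in("top","scene"): print(wing(load(n+"0.npz")))
f=load("top0.npz")
for u,v in((366/7+220,210/7+125),(364/7+220,142/7+125),(370/7+220,278/7+125)): print(ray(f,u,v,.122))
# finger path: contact of rect (hx,hy) on circle R -> ear angle
hx,hy,t=11,14.5,2.5
for R in (32,):
  for al in range(330,-1,-15):
    C=R*np.array([np.cos(np.radians(al)),np.sin(np.radians(al))])
    best=None
    # ear angle: cw-most ang such that all corners are behind plane
    for ph in np.arange(al-5,al-90,-.5):
        p=np.radians(ph); e=np.array([np.cos(p),np.sin(p)]); n=np.array([np.sin(p),-np.cos(p)])
        cs=[C+np.array([a*hx,b*hy]) for a in(-1,1) for b in(-1,1)]
        k=max(cs,key=lambda c:c@n)
        if k@n<=-t: best=(ph,k@e); break
    print(al,C.round(),best)
E
```

```text
(14, array([ 0.555 , -0.061 ,  0.1207]), 'press-angle', np.float64(16.4), 'len', np.float64(0.0347), 'ztop', array([0.126 , 0.1273]))
(62, array([ 0.5595, -0.0614,  0.1199]), 'press-angle', np.float64(19.6), 'len', np.float64(0.0688), 'ztop', array([0.1272, 0.1282]))
[ 0.5562665  -0.06318901  0.122     ]
[ 0.59317935 -0.06146241  0.122     ]
[ 0.51973417 -0.06594057  0.122     ]
330 [ 28. -16.] (np.float64(294.5), np.float64(34.68450934589347))
315 [ 23. -23.] (np.float64(283.5), np.float64(38.81595010268231))
300 [ 16. -28.] (np.float64(273.0), np.float64(42.41664150929671))
285 [  8. -31.] (np.float64(251.5), np.float64(16.424004526115514))
270 [ -0. -32.] (np.float64(230.5), np.float64(20.500290632340505))
255 [ -8. -31.] (np.float64(214.5), np.float64(25.185488538633084))
240 [-16. -28.] (np.float64(201.0), np.float64(29.941720189685444))
225 [-23. -23.] (np.float64(189.0), np.float64(34.48481582346149))
210 [-28. -16.] (np.float64(176.5), np.float64(16.59006734676427))
195 [-31.  -8.] (np.float64(155.5), np.float64(20.69546470728053))
180 [-32.   0.] (np.float64(139.5), np.float64(25.385521978388315))
165 [-31.   8.] (np.float64(126.0), np.float64(30.133779409842603))
150 [-28.  16.] (np.float64(114.5), np.float64(34.68450934589346))
135 [-23.  23.] (np.float64(103.5), np.float64(38.8159501026823))
120 [-16.  28.] (np.float64(93.0), np.float64(42.41664150929672))
105 [-8. 31.] (np.float64(71.5), np.float64(16.424004526115503))
90 [ 0. 32.] (np.float64(50.5), np.float64(20.500290632340505))
75 [ 8. 31.] (np.float64(34.5), np.float64(25.185488538633088))
60 [16. 28.] (np.float64(21.0), np.float64(29.941720189685434))
45 [23. 23.] (np.float64(9.0), np.float64(34.48481582346148))
30 [28. 16.] (np.float64(-3.5), np.float64(16.590067346764272))
15 [31.  8.] (np.float64(-24.5), np.float64(20.695464707280532))
0 [32.  0.] (np.float64(-40.5), np.float64(25.38552197838831))
```

Both views agree: one ear is at about 19° in the press frame (the other at 199°), and the wing tops are at about 128 mm. That puts the mid height near 115 mm, leaving about 5.5 rad. I'll close the jaws and travel high to the near, right-hand side.

send_rows:
  steps:
    - {"dp": [22,-31,0],"rot": [0,0,2]}
    - {"dp": [22,-31,0],"rot": [0,0,2]}
    - {"dp": [22,-31,0],"rot": [0,0,2.6]}
    - {"dp": [22,-31,0],"rot": [0,0,0]}
    - {"dp": [22,-31,0],"rot": [0,0,0]}
  jaw: 0
  grip_force: 40

```text
time_s: 0.52
ee_pos: [0.3395, 0.4515, 0.2389]
tcp_rot: [-3.141, -0.0, 2.897]
force: [1.0, 0.5, -0.2]
gripper_width: 0.0254
```

send_rows:
  steps:
    - {"dp": [22,-31,0],"rot": [0,0,0]}
    - {"dp": [22,-31,0],"rot": [0,0,0]}
    - {"dp": [22,-31,0],"rot": [0,0,0]}
    - {"dp": [22,-31,0],"rot": [0,0,0]}
    - {"dp": [22,-31,0],"rot": [0,0,0]}

```text
time_s: 0.93
ee_pos: [0.4495, 0.2965, 0.2392]
tcp_rot: [-3.141, -0.0, 2.897]
force: [1.6, 1.1, -0.1]
gripper_width: 0.0003
```

send_rows:
  steps:
    - {"dp": [10,-39,0],"rot": [0,0,0]}
    - {"dp": [10,-39,0],"rot": [0,0,0]}
    - {"dp": [10,-39,0],"rot": [0,0,0]}
    - {"dp": [10,-39,0],"rot": [0,0,0]}
    - {"dp": [10,-39,0],"rot": [0,0,0]}

```text
time_s: 1.35
ee_pos: [0.4988, 0.1013, 0.2392]
tcp_rot: [3.142, -0.0, 2.897]
force: [1.5, -0.1, -0.4]
gripper_width: 0.0001
```

send_rows:
  steps:
    - {"dp": [9.6,-38.5,0],"rot": [0,0,0]}
    - {"dp": [9.6,-38.5,0],"rot": [0,0,0]}
    - {"dp": [9.6,-38.5,0],"rot": [0,0,0]}
    - {"dp": [9.6,-38.5,-20],"rot": [0,0,0]}
    - {"dp": [9.6,-38.5,-20],"rot": [0,0,0]}

```text
time_s: 1.77
ee_pos: [0.5464, -0.0864, 0.2023]
tcp_rot: [3.141, 0.002, 2.897]
force: [0.8, 0.4, -0.5]
gripper_width: 0.0006
```

Run:
```python
from bench import sensors, grab_frame, r
import cv2,numpy as np
print(r.tcp_to_tips, [a for a in dir(r) if not a.startswith('__')], sensors.get_obs()["ee_pos"], sensors.get_obs()["q"])
f=grab_frame("scene"); np.savez("s1.npz",**f)
g=f["frame"][110:230,250:400,::-1]; cv2.imwrite("pics/s1.png",cv2.resize(g,None,fx=5,fy=5,interpolation=cv2.INTER_CUBIC))
```

```text
0.008 ['PlanningError', 'tcp_to_tips'] [ 0.54636748 -0.08638367  0.20226578] [-0.45852545  0.16923384  0.60175293  1.78148582 -0.10242095  1.21928755
  1.49779598]
```

View pics/s1.png

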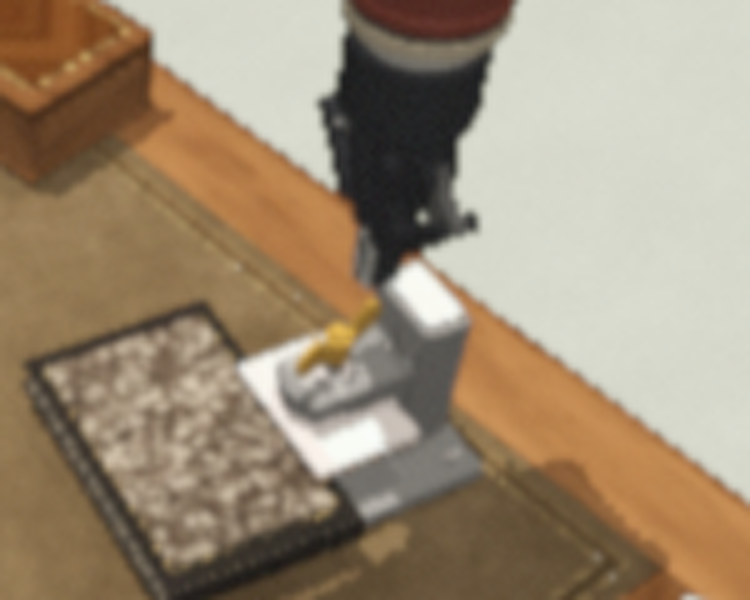

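The shut fingertips appear at about (375,275) in the zoom, pixel (325,165), with the screw unchanged below. I'll check the tip height against depth.

Run:
```python
from h import *
f=load("s1.npz"); P=pts(f)
m=(np.hypot(P[...,0]-.5464,P[...,1]+.0864)<.03)&(P[...,2]>.14)&(P[...,2]<.3)
q=P[m]; print(m.sum(), np.percentile(q[:,2],[0,1,5,20]))
l=q[q[:,2]<.21]; print(l.min(0),l.max(0))
for z in (.194,.181):
    c=f["R"]@np.array([.5464,-.0864,z])+f["t"]; print(c[:2]/c[2]*f["fx"]+[f["cx"],f["cy"]])
rot=lambda a:np.array([[np.cos(a),-np.sin(a)],[np.sin(a),np.cos(a)]])
for R in (30,):
  for al in range(265,14,-10):
    C=R*np.array([np.cos(np.radians(al)),np.sin(np.radians(al))]); print(al,(np.array([557,-61.5])+rot(PA)@C).round(1))
```

```text
308 [0.19660658 0.1998744  0.2058361  0.22531932]
[ 0.53489924 -0.10022464  0.19660658] [ 0.54816813 -0.07685615  0.20841408]
[324.30810981 165.9694209 ]
[323.68122706 169.188692  ]
265 [547.2 -89.9]
255 [542.5 -87.7]
245 [538.1 -84.8]
235 [534.4 -81.2]
225 [531.3 -77. ]
215 [529.  -72.3]
205 [527.6 -67.2]
195 [527. -62.]
185 [527.4 -56.8]
175 [528.6 -51.7]
165 [530.8 -47. ]
155 [533.7 -42.6]
145 [537.3 -38.9]
135 [541.5 -35.8]
125 [546.2 -33.5]
115 [551.3 -32.1]
105 [556.5 -31.5]
95 [561.7 -31.9]
85 [566.8 -33.1]
75 [571.5 -35.3]
65 [575.9 -38.2]
55 [579.6 -41.8]
45 [582.7 -46. ]
35 [585.  -50.7]
25 [586.4 -55.8]
15 [587. -61.]
```

The tips are at TCP - 8 mm, as stated. Now I lower to a TCP height of 110 mm (tips at 102).

send_rows:
  steps:
    - {"dp": [0,0,-30],"rot": [0,0,0]}
    - {"dp": [0,0,-30],"rot": [0,0,0]}
    - {"dp": [0,0,-15],"rot": [0,0,0]}
    - {"dp": [0,0,-14],"rot": [0,0,0]}
    - {"dp": [0,0,0],"rot": [0,0,0]}

```text
time_s: 2.23
ee_pos: [0.5435, -0.0841, 0.1097]
tcp_rot: [-3.14, -0.005, 2.897]
force: [-0.7, 0.3, 0.3]
gripper_width: 0.0002
```

No contact force yet, and the finger sits just behind the near ear. Stroke 1 begins.

send_rows:
  steps:
    - {"dp": [-5,-1.5,0],"rot": [0,0,0]}
    - {"dp": [-4,4.4,0],"rot": [0,0,0]}
    - {"dp": [-3.2,4.2,0],"rot": [0,0,0]}
    - {"dp": [-2.3,4.7,0],"rot": [0,0,0]}
    - {"dp": [-1.4,5.1,0],"rot": [0,0,0]}

```text
time_s: 2.65
ee_pos: [0.53, -0.0673, 0.1137]
tcp_rot: [3.141, 0.002, 2.897]
force: [1.6, -3.5, -0.9]
gripper_width: -0.0
```

```bash
cat > look.py <<'E'
import sys
from bench import sensors, grab_frame
from h import *
o=sensors.get_obs(); print(o["time_s"],o["ee_pos"].round(4) if hasattr(o["ee_pos"],'round') else o["ee_pos"],np.round(o["force"],1))
f=grab_frame("scene"); print(wing(f))
cv2.imwrite(f"pics/{sys.argv[1]}.png",cv2.resize(f["frame"][120:220,280:370,::-1],None,fx=6,fy=6,interpolation=cv2.INTER_CUBIC))
E
python3 look.py s2
```

```text
2.65 [ 0.53   -0.0673  0.1137] [ 1.6 -3.5 -0.9]
(2, array([ 0.5254, -0.0481,  0.124 ]), 'press-angle', np.float64(172.5), 'len', np.float64(0.0005), 'ztop', array([0.1258, 0.1262]))
```

View pics/s2.png

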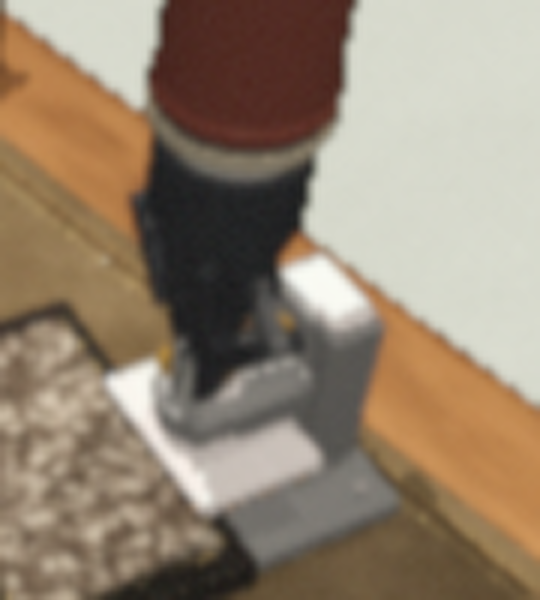

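The finger pushes the near ear round with about 4 N, and brass shows on its left at (165,355) in the zoom. I'll continue the stroke, correcting the small rise in z.

send_rows:
  steps:
    - {"dp": [-2,5,-1.5],"rot": [0,0,0]}
    - {"dp": [-0.6,5.2,-1],"rot": [0,0,0]}
    - {"dp": [0.2,5.2,-0.5],"rot": [0,0,0]}
    - {"dp": [1.2,5.1,0],"rot": [0,0,0]}
    - {"dp": [2.2,4.7,0],"rot": [0,0,0]}

```text
time_s: 3.12
ee_pos: [0.5305, -0.0414, 0.1095]
tcp_rot: [-3.142, -0.001, 2.897]
force: [-1.2, -1.1, -0.0]
gripper_width: -0.0001
```

send_rows:
  steps:
    - {"dp": [5.5,3,0],"rot": [0,0,0]}
    - {"dp": [5,2.8,0],"rot": [0,0,0]}
    - {"dp": [5,2,0],"rot": [0,0,0]}
    - {"dp": [5,1,0],"rot": [0,0,0]}
    - {"dp": [5,0.3,0],"rot": [0,0,0]}

```text
time_s: 3.53
ee_pos: [0.5564, -0.0329, 0.1095]
tcp_rot: [-3.141, -0.001, 2.897]
force: [-3.7, -1.3, 0.1]
gripper_width: 0.0003
```

```bash
python3 look.py s3
```

```text
3.5333 [ 0.5564 -0.0329  0.1095] [-3.7 -1.3  0.1]
(44, array([ 0.5533, -0.0658,  0.1162]), 'press-angle', np.float64(75.4), 'len', np.float64(0.0513), 'ztop', array([0.1233, 0.1247]))
```

View pics/s3.png

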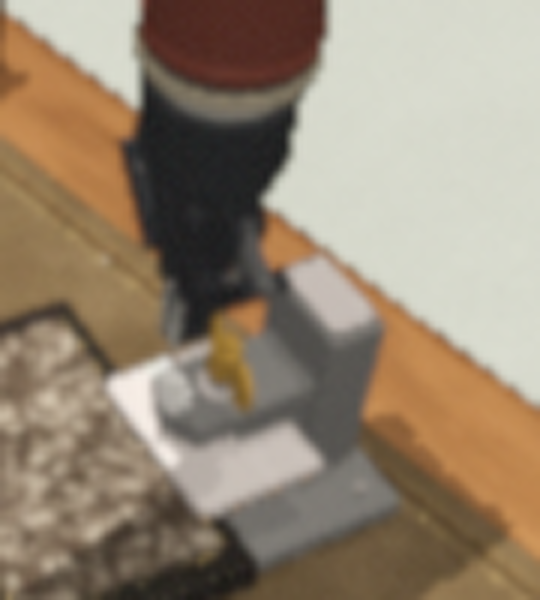

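The ears have turned from 19° to about 75° (the pushed one through 124°), and the screw has sunk about 3.5 mm, consistent with clockwise tightening. I'll continue the stroke.

send_rows:
  steps:
    - {"dp": [5.5,-0.4,0],"rot": [0,0,0]}
    - {"dp": [5,-1.2,0],"rot": [0,0,0]}
    - {"dp": [4.7,-2.2,0],"rot": [0,0,0]}
    - {"dp": [4.3,-2.9,0],"rot": [0,0,0]}
    - {"dp": [3.7,-3.6,0],"rot": [0,0,0]}

```text
time_s: 4.0
ee_pos: [0.5804, -0.0431, 0.1099]
tcp_rot: [3.141, 0.001, 2.898]
force: [-1.7, 2.8, -0.7]
gripper_width: 0.0002
```

send_rows:
  steps:
    - {"dp": [3,-4.2,0],"rot": [0,0,0]}
    - {"dp": [2,-4.5,0],"rot": [0,0,0]}
    - {"dp": [0,0,0],"rot": [0,0,0]}

```text
time_s: 4.25
ee_pos: [0.5853, -0.0534, 0.11]
tcp_rot: [-3.141, 0.001, 2.896]
force: [1.3, 0.7, -1.1]
gripper_width: -0.0
```

```bash
python3 look.py s4
```

```text
4.25 [ 0.5853 -0.0534  0.11  ] [ 1.3  0.7 -1.1]
(93, array([ 0.5576, -0.0618,  0.1158]), 'press-angle', np.float64(171.1), 'len', np.float64(0.072), 'ztop', array([0.1233, 0.1246]))
```

View pics/s4.png

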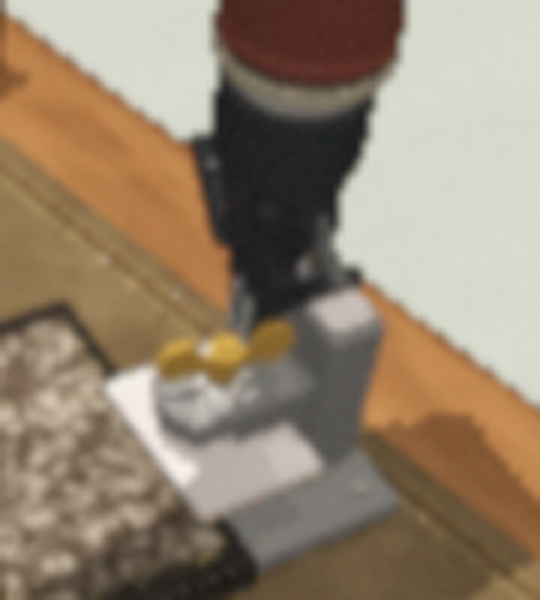

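The far ear is now at about -9° (about 3.6 rad turned in total) and the other ear is at 171°. I'll back off, lift over and come down behind the near ear.

send_rows:
  steps:
    - {"dp": [1.5,6,0],"rot": [0,0,0]}
    - {"dp": [0,0,25],"rot": [0,0,0]}
    - {"dp": [0,0,25],"rot": [0,0,0]}
    - {"dp": [-17,-13,0],"rot": [0,0,0]}
    - {"dp": [-17,-13,0],"rot": [0,0,0]}

```text
time_s: 4.72
ee_pos: [0.5532, -0.0716, 0.1614]
tcp_rot: [3.141, 0.003, 2.899]
force: [-0.2, -0.3, -1.0]
gripper_width: 0.0
```

send_rows:
  steps:
    - {"dp": [-18,-14,0],"rot": [0,0,0]}
    - {"dp": [0,0,0],"rot": [0,0,0]}

```text
time_s: 4.88
ee_pos: [0.5313, -0.0895, 0.1602]
tcp_rot: [-3.141, -0.0, 2.893]
force: [0.4, -1.1, 0.2]
gripper_width: 0.0004
```

send_rows:
  steps:
    - {"dp": [0,0,-25],"rot": [0,0,0]}
    - {"dp": [0,0,-26],"rot": [0,0,0]}
    - {"dp": [0,5,0],"rot": [0,0,0]}
    - {"dp": [-1,5,0],"rot": [0,0,0]}
    - {"dp": [-1,5,0],"rot": [0,0,0]}

```text
time_s: 5.3
ee_pos: [0.5326, -0.0705, 0.1099]
tcp_rot: [-3.141, 0.001, 2.897]
force: [1.2, -0.4, 0.3]
gripper_width: -0.0004
```

send_rows:
  steps:
    - {"dp": [-1,5,0],"rot": [0,0,0]}
    - {"dp": [-0.6,5.2,0],"rot": [0,0,0]}
    - {"dp": [-0.2,5.2,0],"rot": [0,0,0]}
    - {"dp": [0.5,5.2,0],"rot": [0,0,0]}
    - {"dp": [1.5,5,0],"rot": [0,0,0]}

```text
time_s: 5.72
ee_pos: [0.5321, -0.0449, 0.1091]
tcp_rot: [3.141, -0.0, 2.897]
force: [-0.7, -1.4, -0.1]
gripper_width: -0.0001
```

send_rows:
  steps:
    - {"dp": [4.5,5,0],"rot": [0,0,0]}
    - {"dp": [5,3.3,0],"rot": [0,0,0]}
    - {"dp": [5,2.5,0],"rot": [0,0,0]}
    - {"dp": [5,1.3,0],"rot": [0,0,0]}
    - {"dp": [5,0.3,0],"rot": [0,0,0]}

```text
time_s: 6.13
ee_pos: [0.5568, -0.0327, 0.1084]
tcp_rot: [-3.141, -0.001, 2.897]
force: [-4.3, 0.1, -0.2]
gripper_width: -0.0002
```

```bash
python3 look.py s5
```

```text
6.1333 [ 0.5568 -0.0327  0.1084] [-4.3  0.1 -0.2]
(45, array([ 0.5529, -0.066 ,  0.1137]), 'press-angle', np.float64(74.8), 'len', np.float64(0.0534), 'ztop', array([0.1201, 0.1209]))
```

send_rows:
  steps:
    - {"dp": [5,-0.4,0],"rot": [0,0,0]}
    - {"dp": [5,-1.2,0],"rot": [0,0,0]}
    - {"dp": [4.7,-2.2,0],"rot": [0,0,0]}

```text
time_s: 6.43
ee_pos: [0.5714, -0.0364, 0.1085]
tcp_rot: [3.141, -0.001, 2.897]
force: [-4.1, 1.9, 0.2]
gripper_width: 0.0002
```

send_rows:
  steps:
    - {"dp": [4.3,-2.9,0],"rot": [0,0,0]}
    - {"dp": [3.7,-3.6,0],"rot": [0,0,0]}

```text
time_s: 6.6
ee_pos: [0.5778, -0.0401, 0.1082]
tcp_rot: [3.138, -0.006, 2.899]
force: [-18.1, 23.4, 9.2]
gripper_width: -0.0003
```

```bash
python3 look.py s6
```

```text
6.6 [ 0.5778 -0.0401  0.1082] [-18.1  23.4   9.2]
(60, array([ 0.5594, -0.061 ,  0.1132]), 'press-angle', np.float64(28.3), 'len', np.float64(0.0665), 'ztop', array([0.12  , 0.1212]))
```

There is a sudden 30 N reaction with the ear at 28°, and the wing top is at 121 mm, which is the height when tight. The total turn is about 351° = 6.1 rad, which fits the starting height. I'll hold it briefly, then back off.

send_rows:
  steps:
    - {"dp": [0,0,0],"rot": [0,0,0]}
    - {"dp": [0,0,0],"rot": [0,0,0]}

```text
time_s: 6.82
ee_pos: [0.578, -0.0395, 0.1082]
tcp_rot: [3.138, -0.005, 2.9]
force: [-11.6, 13.5, 3.7]
gripper_width: 0.0001
```

send_rows:
  steps:
    - {"dp": [-3,5,0],"rot": [0,0,0]}
    - {"dp": [-2,10,0],"rot": [0,0,0]}
    - {"dp": [0,5,20],"rot": [0,0,0]}
    - {"dp": [0,0,35],"rot": [0,0,0]}
    - {"dp": [0,0,35],"rot": [0,0,0]}

```text
time_s: 7.23
ee_pos: [0.5744, -0.0232, 0.1995]
tcp_rot: [-3.14, -0.0, 2.897]
force: [1.0, -0.3, 0.6]
gripper_width: 0.0002
```

send_rows:
  steps:
    - {"dp": [-10,35,10],"rot": [0,0,0]}
    - {"dp": [-10,35,0],"rot": [0,0,0]}
    - {"dp": [-10,35,0],"rot": [0,0,0]}
    - {"dp": [-10,35,0],"rot": [0,0,0]}
    - {"dp": [0,0,0],"rot": [0,0,0]}

```text
time_s: 7.65
ee_pos: [0.5331, 0.1251, 0.2092]
tcp_rot: [3.138, 0.0, 2.906]
force: [0.4, 2.0, -0.8]
gripper_width: -0.0001
```

```bash
python3 look.py s7
python3 - <<'E'
from bench import grab_frame
from h import *
import glob
f=grab_frame("top"); g=load("top0.npz"); print(wing(f))
for n,x in(("new",f),("old",g)):
    P=pts(x); 
    m=(np.abs(P[...,0]-.555)<.12)&(np.abs(P[...,1]+.06)<.14)
    # notebook top points height .043, plate top 
    k=m&(abs(P[...,2]-.043)<.004); q=P[k]; print(n,k.sum(),q.mean(0).round(4),cv2.minAreaRect((q[:,:2]*1000).astype(np.float32)))
    ang=PA; d=P[...,:2]-AX; px=d@[np.cos(PA),np.sin(PA)]; py=d@[-np.sin(PA),np.cos(PA)]
    k=(abs(px)<.03)&(abs(py)>.03)&(abs(py)<.045); print("plate top z",np.median(P[k][:,2]))
s=grab_frame("scene"); cv2.imwrite("pics/s7f.png",s["frame"][:,:,::-1]); cv2.imwrite("pics/t7f.png",f["frame"][:,:,::-1])
E
```

```text
7.65 [0.5331 0.1251 0.2092] [ 0.4  2.  -0.8]
(58, array([ 0.5572, -0.0615,  0.1136]), 'press-angle', np.float64(27.0), 'len', np.float64(0.0692), 'ztop', array([0.1209, 0.1236]))
(14, array([ 0.5614, -0.0598,  0.1132]), 'press-angle', np.float64(24.0), 'len', np.float64(0.0338), 'ztop', array([0.1177, 0.1208]))
new 838 [ 0.4907 -0.0405  0.0433] ((507.47930908203125, -50.20330047607422), (158.11785888671875, 169.83155822753906), 11.333681106567383)
plate top z 0.053709634745554444
old 1203 [ 0.4898 -0.0143  0.0435] ((523.0621337890625, -27.197189331054688), (214.28900146484375, 175.6472625732422), 89.98662567138672)
plate top z 0.062146444113420324
```

View pics/s7.png

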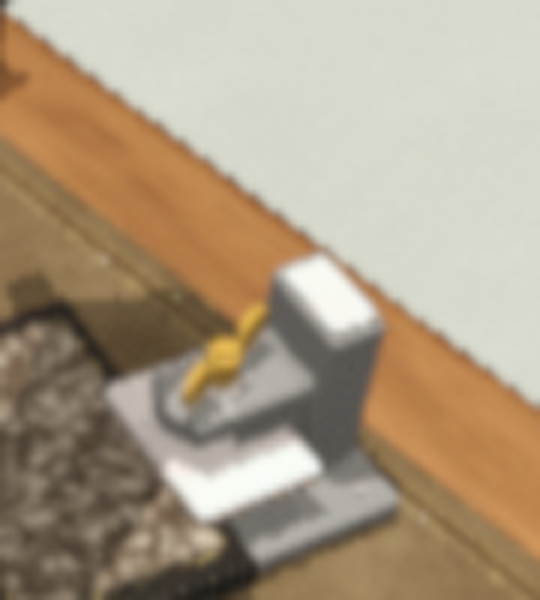

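View pics/s7f.png

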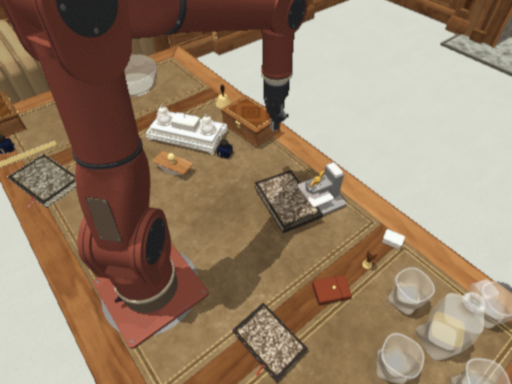

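Screw: the wing is at rest at about 27°, the plate top is at 53.7 mm (53 expected when tight), and the arm is clear. The top-view notebook outlines differ because the mask caught the arm in the first picture. So I'll check for a shift by comparing the scene views, then hand in.

Run:
```python
import cv2,numpy as np
a=cv2.cvtColor(cv2.imread("pics/scene0.png"),cv2.COLOR_BGR2GRAY); b=cv2.cvtColor(cv2.imread("pics/s7f.png"),cv2.COLOR_BGR2GRAY)
for n,(y0,y1,x0,x1) in dict(notebook=(176,228,258,312),case=(270,308,308,356),stamp=(225,275,358,410),ink=(130,165,205,245),rocker=(145,180,148,198)).items():
    r=cv2.matchTemplate(b[y0-8:y1+8,x0-8:x1+8],a[y0:y1,x0:x1],cv2.TM_CCOEFF_NORMED); _,v,_,l=cv2.minMaxLoc(r); print(n,round(v,3),np.array(l)-8)
from bench import finish_job
finish_job()
```

```text
notebook 0.783 [0 0]
case 0.998 [0 0]
stamp 1.0 [0 0]
ink 1.0 [0 0]
rocker 0.493 [ 1 -1]
the job is handed in; nothing more can be done
```

The wing screw is tight and the job is handed in. I pushed it clockwise with the shut fingertips in two strokes, lifting over the screw between them. It turned about 6.1 rad in all, until the wing stopped hard with about 30 N on the fingers. Then I moved clear; the run took about 8 s.

**Last checks that agreed**
- **Wing:** it was at about 27–28° both when it stopped and after I let go, so it stayed put.
- **Heights:** the wing tops read about 121–124 mm (121 expected when tight). The plate top was at 53.7 mm (53 expected).
- **Things on the desk:** the scene view shows no pixel shift of the notebook, card case, ink bottle, seal or stamp box.

**Checks that were weak or disagreed**
- **Rocker blotter:** the image match was poor (0.49, with a 1-pixel offset), probably because the arm's shadow had moved across it. The arm never went near it.
- **Notebook:** its match was only moderate (0.78), because the light had changed on it. My top-view outline could not be compared, because the arm was in the first picture.
- **Plate force:** I could not measure it directly. I inferred it from the hard stop and the plate height.

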